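# Click the food box lid shut

## Task

The lid of the food box on the worktop lies loosely on: press down each of the four rim sections around it until it clicks, so that the whole rim is shut. Press from above, without ramming it, leave the box standing where it is (do not grip, lift or shove it), and leave the salt shaker, the tin and the teaspoon alone.

Things in the scene. Friction and masses are not known exactly. Their poses are not given: they have to be found in the camera images.
- food_box: White food box with grey lid, 130 x 180 mm, 70 mm high when shut, 0.9 kg, loose on the worktop, turned up to 0.65 rad. Origin: centre of its underside; x across its width (away from the robot when not turned), y along its length, z up. The lid's middle panel (top 62 mm above the worktop) and its round corners (66 mm) are fixed; between the corners the rim is four sections that snap down.
- rim_far (a joint): Height of the rim section on the box's +x side (a long side), 112 mm long and 19 mm wide, grey: 0 = standing up unlatched (8 mm proud), 0.008 m = clicked fully down. It slides straight down, never tilts. Pressing it takes about 7 N; past 0.005 m it snaps down and stays; let go before 0.003 m it springs back up.
- rim_far_pad (a point): Top centre of the raised thumb pad (40 x 13 mm, 2 mm high) in the middle of that section, at x = +56 mm, y = 0 in the box's frame; 78 mm above the worktop while the section is up and 70 mm when it is down. It moves with the section.
- rim_near (a joint): Height of the rim section on the box's -x side (a long side), 112 mm long and 19 mm wide, grey: 0 = standing up unlatched (8 mm proud), 0.008 m = clicked fully down. It slides straight down, never tilts. Pressing it takes about 7 N; past 0.005 m it snaps down and stays; let go before 0.003 m it springs back up.
- rim_near_pad (a point): Top centre of the raised thumb pad (40 x 13 mm, 2 mm high) in the middle of that section, at x = -56 mm, y = 0 in the box's frame; 78 mm above the worktop while the section is up and 70 mm when it is down. It moves with the section.
- rim_left (a joint): Height of the rim section on the box's +y end (a short side), 62 mm long and 19 mm wide, grey: 0 = standing up unlatched (8 mm proud), 0.008 m = clicked fully down. It slides straight down, never tilts. Pressing it takes about 7 N; past 0.005 m it snaps down and stays; let go before 0.003 m it springs back up.
- rim_left_pad (a point): Top centre of the raised thumb pad (40 x 13 mm, 2 mm high) in the middle of that section, at x = 0, y = +81 mm in the box's frame; 78 mm above the worktop while the section is up and 70 mm when it is down. It moves with the section.
- rim_right (a joint): Height of the rim section on the box's -y end (a short side), 62 mm long and 19 mm wide, grey: 0 = standing up unlatched (8 mm proud), 0.008 m = clicked fully down. It slides straight down, never tilts. Pressing it takes about 7 N; past 0.005 m it snaps down and stays; let go before 0.003 m it springs back up.
- rim_right_pad (a point): Top centre of the raised thumb pad (40 x 13 mm, 2 mm high) in the middle of that section, at x = 0, y = -81 mm in the box's frame; 78 mm above the worktop while the section is up and 70 mm when it is down. It moves with the section.
- salt_shaker: Salt shaker, 44 mm across, 90 mm tall, upright beside the +y end of the box. Origin: centre of its underside. Bystander.
- tin_small: Small food tin, 75 mm across, 58 mm tall, standing in front of the box (its -x side). Origin: centre of its underside. Bystander.
- teaspoon: Metal teaspoon, 132 mm long, 9 mm high, lying near the box's front left corner. Origin: under its middle. Bystander.
Not all that is in view belongs to the job. Leave any orange look-alike of the food_box alone.

How it is judged:
At the end, for the whole second after the job is handed in: All four rim sections are snapped down (each at least 6.5 of its 8 mm), and the box stands flat and at rest on the worktop, within 30 mm of where it stood; the shaker, tin and teaspoon are within 20 mm of their places (value of joint each of rim_far, rim_near, rim_left, rim_right above 0.0065 m and height (world z) of food_box below 0.005 m and angle between food_box's own z axis and vertical below 0.05 rad and distance of food_box from where it was at the start of the episode below 0.03 m and linear speed of food_box below 0.02 m/s and distance of each of salt_shaker, tin_small, teaspoon from where it was at the start of the episode below 0.02 m); the robot touches nothing.
It fails at once if the food box is lifted (height (world z) of food_box above 0.012 m).
It fails at once if the food box is tipped by more than 0.15 rad (angle between food_box's own z axis and vertical above 0.15 rad).
It fails at once if the food box is shoved more than 30 mm from its place (distance of food_box from where it was at the start of the episode above 0.03 m).
It fails at once if the food box is struck or squeezed with more than 60 N (contact force between food_box and the fingers above 60 N).
It fails at once if the salt shaker, tin or teaspoon is moved by more than 20 mm, or the shaker or tin tipped (distance of any of salt_shaker, tin_small, teaspoon from where it was at the start of the episode above 0.02 m or angle between any of salt_shaker, tin_small's own z axis and vertical above 0.3 rad).
It also fails if it takes over 51 s, if anything falls off the work surface, if the arm or the gripper's body presses on something with over 40 N, if the wrist force passes 120 N, or if a joint passes its speed limit or range.

## Robot

A 7-joint arm with a two-finger parallel gripper is mounted at the origin on a cart in front of the work surface, level with it; the furniture and walls round the work are solid. World frame = base frame: x ahead of the robot, y to its left, z up, the work surface at z = 0. Lengths are in m, angles in rad, forces in N, time in s.
With the tool pointing down it reaches from about 0.4 to 0.85 m from the base axis. Payload 10.4 kg.
Tool frame: the origin (TCP) lies on the centre line of the jaws, within the pads' length; the fingertips stand r.tip_extent ahead of it and the grasp point (between the pads) lies 3 mm ahead of it (r.tip_extent is the distance from the TCP to the fingertips, in m); z points along the fingers, y is the direction in which the jaws open and shut (so a half turn about z gives the same grasp; the last joint's range is limited). The gripper opens to 87 mm and grips with 3 to 60 N. Pads are 19 mm wide; open, the fingers measure 117 mm over their backs; the gripper's body (75 mm by 190 mm) begins 51 mm behind the grasp point.
Start: joints at [-1.184, 0.332, -0.065, 1.46, 0.022, 1.35, -0.088], TCP at [0.249, 0.573, 0.245] pointing down, gripper open.
Joint ranges: [-2.6, 2.6], [-0.5, 2.12], [-1.47, 1.34], [0.16, 2.42], [-1.27, 4.41], [0.06, 2.06], [-2.6, 2.6]. Speed limits (rad/s): [2.22, 2.22, 2.79, 2.79, 3.14, 3.14, 3.14].

## Interface

Orientations are given as a unit quaternion [x, y, z, w].
In Python, from bench import r gives the robot as it stands. The module is installed in compiled form; this text tells all that it offers.
- The arm moves only by the shell command python3 -m jog 'ROWS' [FORCE]. ROWS is JSON, a list of rows, each a list of 5 numbers: the shift along the tool's x, y, z in cm, then the turn about the tool's z in rad, then the closure, from 0 (fully open) to 1 (shut). A call has exactly 10 rows; each row shifts and turns the pose as measured when the row begins, along the tool's axes as they then stand; what a row does not reach is not made up. A row lasts 1/10 s, in which the tool goes at most 50 mm and 8.59 degrees, less where a joint would pass 70% of its speed; a pose out of reach is approached as far as the arm can. A call with a gripper value outside its range is refused whole. The fingers move at their own pace and stop on an object; FORCE is the grip in N (left out, the last holds). Time passes only in rows, so rows that do not move let the fingers close, or fill a call up. It gives the time, the measured TCP pose, the force and the opening at its end, in the units of the state.
- r.read_state(): the state, without advancing time (a new reading comes with each control period).
- r.camera(name): name is "scene" or "top" or "wrist"; returns a dict with "pixels" (400x640x3 uint8, red, green, blue), "fx", "fy", "cx", "cy" (pixels), "camera_from_world" (4x4, takes a point from world to camera coordinates). Camera axes: x right, y up, looking along -z (the intrinsics and any distortion apply to the point x, -y, -z); pixel columns grow to the right and rows downward; lengths in m; the calibration is good to about 2 mm. A picture is of the moment at which its call begins. There is no depth.
- r.close_job(): hands the job in, once; it reports no verdict.
The state is a dict: "time": time; "joint_positions": joint angles; "joint_vel": joint speeds; "joint_torque": joint torques, N m; "ee_pos": TCP position; "eef_rot": TCP orientation; "ft_force": force on the tool from outside, world axes, zero at the start; "torque": the same for the moment, N m; "width": finger opening in m.
Only numpy, scipy, OpenCV 4.12 (cv2) and the standard library are available. Lean on these libraries where they do the work, as an engineer would, in place of code of your own. Each camera call takes 0.05 s, during which the arm holds its last target. There are 200 camera calls.

## Working session

There is one attempt and no reset: what is moved stays moved. The work goes in short steps, Python scripts to look and compute and a shell command to move; the robot and the scene stay as the last step left them, time stands still between calls to the robot, and variables do not carry over. Pictures are saved under pics/ and viewed, about 8 in all and at most 12, crops included, and the job is handed in when it is done.

```bash
mkdir -p pics; python3 - <<'E'
from bench import r
import cv2,numpy as np
s=r.read_state();print({k:np.round(v,3) for k,v in s.items()},r.tip_extent)
for n in("top","scene"):
    c=r.camera(n);cv2.imwrite(f"pics/{n}0.png",c["pixels"][:,:,::-1]);print(n,c["fx"],c["fy"],c["cx"],c["cy"],np.round(c["camera_from_world"],3).tolist(),[k for k in c])
E
```

```text
{'time': np.float64(0.0), 'joint_positions': array([-1.184,  0.333, -0.065,  1.461,  0.022,  1.35 , -0.088]), 'joint_vel': array([-0.001, -0.001,  0.   ,  0.001,  0.001, -0.001, -0.001]), 'joint_torque': array([ 1.0000e-03, -6.2327e+01,  2.5000e-02, -3.8988e+01, -6.1000e-02,
        4.0000e-02,  0.0000e+00]), 'ee_pos': array([0.249, 0.573, 0.244]), 'eef_rot': array([ 0.203,  0.979, -0.001, -0.   ]), 'ft_force': array([-0.571, -0.02 ,  1.367]), 'torque': array([ 0.007, -0.012, -0.027]), 'width': np.float64(0.087)} 0.022
top 470.8015346771857 470.8015346771857 312.10683862809236 199.03004083140323 [[0.158, -0.987, -0.005, 0.065], [0.966, 0.154, 0.208, -0.535], [-0.204, -0.037, 0.978, -0.834], [0.0, 0.0, 0.0, 1.0]] ['pixels', 'fx', 'fy', 'cx', 'cy', 'camera_from_world']
scene 421.2141790788238 421.2141790788238 323.43836775442037 198.71793995448076 [[0.747, -0.664, 0.001, -0.296], [0.436, 0.492, 0.753, -0.365], [-0.501, -0.563, 0.658, -0.572], [0.0, 0.0, 0.0, 1.0]] ['pixels', 'fx', 'fy', 'cx', 'cy', 'camera_from_world']
```

View pics/top0.png

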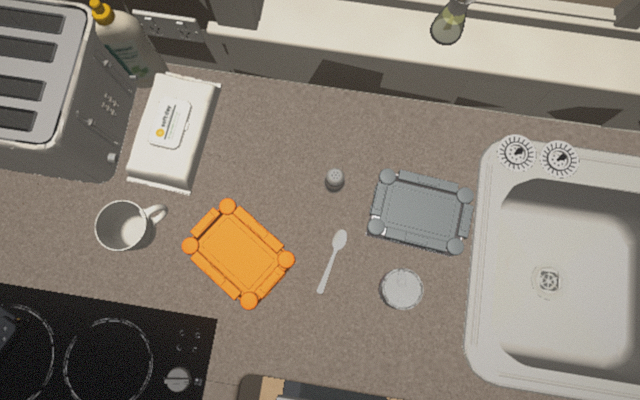

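View pics/scene0.png

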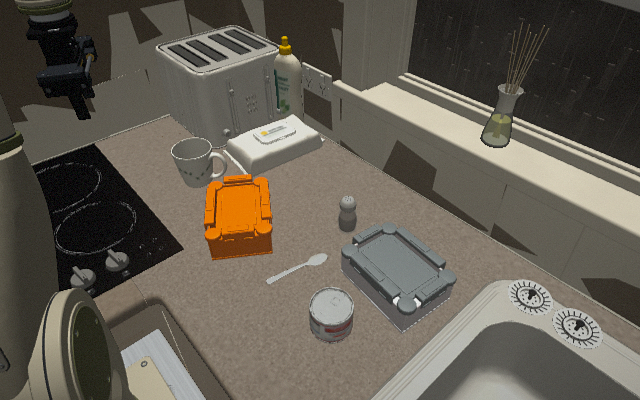

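The candidates are the orange box at (238,252), which is the decoy, the white wipes box at (175,130), and the grey-lidded box at (421,210), which matches the description. I'll check it in a close crop and measure it.

```bash
cat > h.py <<'E'
from bench import r
import cv2,numpy as np
def ray(c,u,v,z):
    T=np.array(c["camera_from_world"]);R=T[:3,:3];o=-R.T@T[:3,3]
    d=R.T@np.array([(u-c["cx"])/c["fx"],-(v-c["cy"])/c["fy"],-1.])
    return o+d*(z-o[2])/d[2]
def proj(c,p):
    q=np.array(c["camera_from_world"])@np.append(p,1)
    return np.array([c["cx"]-c["fx"]*q[0]/q[2],c["cy"]+c["fy"]*q[1]/q[2]])
E
python3 - <<'E'
from h import *
c=r.camera("top");im=c["pixels"][:,:,::-1].copy()
big=cv2.resize(im[160:265,360:485],None,fx=6,fy=6,interpolation=cv2.INTER_CUBIC)
cor=np.array([(387.5,177),(466,194),(456,246),(376.5,227)])
P=np.array([ray(c,u,v,.066) for u,v in cor]);print(np.round(P,4))
C=P.mean(0);d=(P[0]-P[1])+(P[3]-P[2]);yaw=np.arctan2(-d[0],d[1]);print("C",C,"yaw",yaw,"sides",[np.linalg.norm(P[i]-P[i-1]) for i in range(4)])
R=np.array([[np.cos(yaw),-np.sin(yaw)],[np.sin(yaw),np.cos(yaw)]])
for n,o in dict(far=(.056,0),near=(-.056,0),left=(0,.081),right=(0,-.081)).items():
    p=C[:2]+R@np.array(o);u=(proj(c,[*p,.078])-(360,160))*6;print(n,p.round(4))
    cv2.circle(big,tuple(int(t) for t in u),4,(0,0,255),-1)
for u,v in cor: cv2.circle(big,(int((u-360)*6),int((v-160)*6)),3,(0,255,0),-1)
cv2.imwrite("pics/crop1.png",big)
for n,u,v,z in(("shaker",335,177,.09),("tin",401,287,.058),("mug",122,222,.1),("orange",238,252,.066)):print(n,ray(c,u,v,z).round(3))
E
```

```text
[[ 0.5805  0.015   0.066 ]
 [ 0.571  -0.1342  0.066 ]
 [ 0.4709 -0.1251  0.066 ]
 [ 0.4827  0.023   0.066 ]]
C [ 0.52629418 -0.0553043   0.066     ] yaw -0.07185592745918619 sides [np.float64(0.09812442181190982), np.float64(0.14943693374892275), np.float64(0.10055380795072975), np.float64(0.14855831486907678)]
far [ 0.5821 -0.0593]
near [ 0.4704 -0.0513]
left [0.5321 0.0255]
right [ 0.5205 -0.1361]
shaker [0.559 0.113 0.09 ]
tin [ 0.382 -0.036  0.058]
mug [0.414 0.475 0.1  ]
orange [0.397 0.267 0.066]
```

View pics/crop1.png

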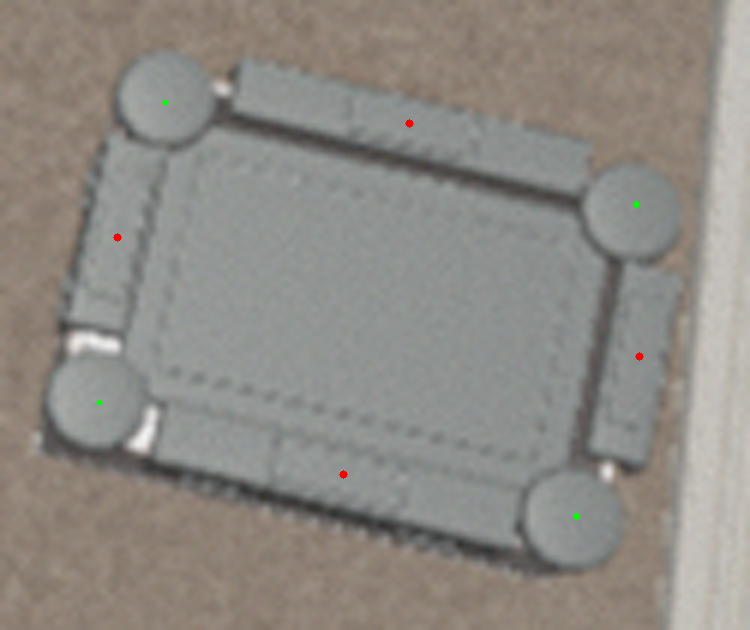

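The crop shows the grey lid with its four corner caps (green) and the thumb pads under my red marks: far (409,123), near (343,474), left (117,237), right (640,356). All four sections are up, so I'll move now with the jaws shut.

```bash
python3 -m jog '[[-2,-1.6,0,0,1],[-3.4,-2.8,0,0,1],[-3.4,-2.8,0,0,1],[-3.4,-2.8,0,0,1],[-3.4,-2.8,0,0,1],[-3.4,-2.8,0,0,1],[-3.4,-2.8,0,0,1],[-3.4,-2.8,0,0,1],[-3.4,-2.8,0,0,1],[-3.4,-2.8,0,0,1]]' 10
cat > go.py <<'E'
# prints the remaining shift to a target in tool axes, cm
import sys
from h import *
from scipy.spatial.transform import Rotation as Ro
P=dict(far=[.5821,-.0593],near=[.4704,-.0513],left=[.5321,.0255],right=[.5205,-.1361])
s=r.read_state();R=Ro.from_quat(s["eef_rot"])
for a in sys.argv[2:]: print(a,(R.inv().apply(np.array([*P[a],float(sys.argv[1])])-s["ee_pos"])*100).round(2))
print("t",s["time"],"pos",s["ee_pos"].round(4),"F",s["ft_force"].round(1),"w",s["width"],"zax",R.as_matrix()[:,2].round(3),"yax",R.as_matrix()[:,1].round(3))
E
python3 go.py 0.13 left far
```

```text
time: 1.15
ee_pos: [0.4433, 0.1881, 0.2406]
eef_rot: [0.198, 0.98, -0.001, -0.002]
ft_force: [0.5, 0.2, -0.4]
width: 0.0149
left [-14.54 -11.51  11.04]
far [-22.43 -17.38  11.03]
t 1.15 pos [0.4433 0.1881 0.2406] F [ 0.5  0.2 -0.4] w 0.014931164241157518 zax [-0.005 -0.002 -1.   ] yax [ 0.388  0.922 -0.003]
```

```bash
python3 -m jog '[[-3,-2.4,0,0,1],[-3,-2.4,0,0,1],[-3,-2.4,0,0,1],[-3,-2.4,1,0,1],[-2,-1.6,2,0,1],[-0.5,-0.4,2,0,1],[0,0,2,0,1],[0,0,2,0,1],[0,0,1,0,1],[0,0,0,0,1]]'
python3 go.py 0.10 left
```

```text
time: 2.15
ee_pos: [0.5354, 0.0081, 0.1371]
eef_rot: [0.204, 0.979, -0.002, -0.001]
ft_force: [0.1, 1.3, 0.1]
width: 0.0005
left [0.99 1.49 3.7 ]
t 2.15 pos [0.5354 0.0081 0.1371] F [0.1 1.3 0.1] w 0.000546788446768071 zax [-0.003 -0.004 -1.   ] yax [ 0.399  0.917 -0.005]
```

```bash
python3 -m jog '[[0.5,0.7,0,0,1],[0.5,0.7,0,0,1],[0,0.1,0,0,1],[0,0,1,0,1],[0,0,1,0,1],[0,0,0.6,0,1],[0,0,0.3,0,1],[0,0,0,0,1],[0,0,0,0,1],[0,0,0,0,1]]'
python3 go.py 0.10 left
python3 - <<'E'
from h import *
for n in("wrist","top"):
    c=r.camera(n);im=c["pixels"][:,:,::-1]
    if n=="top": im=cv2.resize(im[140:280,330:500],None,fx=4,fy=4)
    cv2.imwrite(f"pics/{n}1.png",im)
E
```

```text
time: 3.15
ee_pos: [0.5331, 0.0283, 0.1082]
eef_rot: [0.203, 0.979, -0.001, 0.0]
ft_force: [0.3, 0.3, 0.2]
width: 0.0004
left [-0.02 -0.3   0.82]
t 3.15 pos [0.5331 0.0283 0.1082] F [0.3 0.3 0.2] w 0.0004045173294693005 zax [ 0.    -0.003 -1.   ] yax [ 0.397  0.918 -0.002]
```

View pics/wrist1.png

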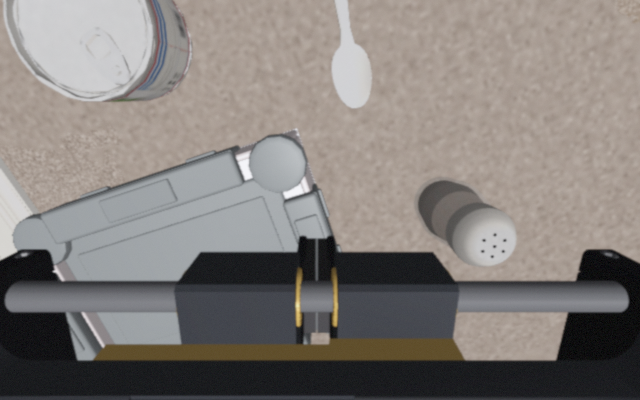

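The wrist view shows the shut fingertips at (318,245) over the left section, with its pad peeking out at (310,225). The shaker at (485,235) is clear. I'll shift -0.3 cm in y and press gently.

```bash
python3 -m jog '[[0,-0.3,0.1,0,1],[0,0,0.3,0,1],[0,0,0.3,0,1],[0,0,0.2,0,1],[0,0,0.2,0,1],[0,0,0.2,0,1],[0,0,0.2,0,1],[0,0,0.2,0,1],[0,0,0.2,0,1],[0,0,0.2,0,1]]'
python3 go.py 0.092 left
```

```text
time: 4.25
ee_pos: [0.5327, 0.0252, 0.0924]
eef_rot: [0.203, 0.979, 0.0, 0.0]
ft_force: [-13.6, 0.1, 31.1]
width: 0.0005
left [0.07 0.01 0.04]
t 4.25 pos [0.5327 0.0252 0.0924] F [-13.6   0.1  31.1] w 0.00045533398579489806 zax [ 0.001  0.001 -1.   ] yax [0.398 0.917 0.001]
```

The tips are at 70.4 mm, so the section is fully down. The force of 31 N says ease off sooner next time. I'll lift and go to the far pad.

```bash
python3 -m jog '[[0,0,-0.8,0,1],[0,0,-1.5,0,1],[0,0,-1,0,1],[-1.5,-1.1,0,0,1],[-2,-1.4,0,0,1],[-2,-1.4,0,0,1],[-1.5,-1.1,0,0,1],[-0.7,-0.6,0,0,1],[0,0,0,0,1],[0,0,0,0,1]]'
python3 go.py 0.10 far
```

```text
time: 5.25
ee_pos: [0.5827, -0.0573, 0.1268]
eef_rot: [0.202, 0.979, 0.001, 0.001]
ft_force: [-1.1, -0.5, 1.0]
width: 0.0007
far [-0.02 -0.21  2.68]
t 5.25 pos [ 0.5827 -0.0573  0.1268] F [-1.1 -0.5  1. ] w 0.0006758401934140534 zax [ 0.002  0.002 -1.   ] yax [0.395 0.919 0.002]
```

```bash
python3 -m jog '[[0,-0.2,0.8,0,1],[0,0,0.8,0,1],[0,0,0.5,0,1],[0,0,0.3,0,1],[0,0,0.2,0,1],[0,0,0.2,0,1],[0,0,0.2,0,1],[0,0,0.2,0,1],[0,0,0.2,0,1],[0,0,0.1,0,1]]'
python3 go.py 0.092 far
```

```text
time: 6.25
ee_pos: [0.5824, -0.0559, 0.0925]
eef_rot: [0.2, 0.98, 0.003, 0.002]
ft_force: [-7.2, -0.2, 11.4]
width: 0.0008
far [-0.1  -0.33  0.05]
t 6.25 pos [ 0.5824 -0.0559  0.0925] F [-7.2 -0.2 11.4] w 0.0007677469218161868 zax [ 0.004  0.004 -1.   ] yax [0.391 0.92  0.006]
```

```bash
python3 -m jog '[[0,0,0.1,0,1],[0,0,-0.8,0,1],[0,0,-1.5,0,1],[0,0,-1,0,1],[2,-0.8,0,0,1],[2.5,-1,0,0,1],[2.5,-1,0,0,1],[2.5,-1,0,0,1],[1,-0.4,0,0,1],[0,0,0,0,1]]'
python3 go.py 0.10 near
```

```text
time: 7.25
ee_pos: [0.4684, -0.0535, 0.132]
eef_rot: [0.2, 0.98, 0.004, 0.005]
ft_force: [0.1, 0.3, 0.3]
width: 0.0006
near [-0.07  0.25  3.2 ]
t 7.25 pos [ 0.4684 -0.0535  0.132 ] F [0.1 0.3 0.3] w 0.0006018817599837927 zax [ 0.012  0.006 -1.   ] yax [0.391 0.92  0.01 ]
```

```bash
python3 -m jog '[[0,0.2,1,0,1],[0,0,1,0,1],[0,0,0.6,0,1],[0,0,0.4,0,1],[0,0,0.3,0,1],[0,0,0.2,0,1],[0,0,0.2,0,1],[0,0,0.2,0,1],[0,0,0.2,0,1],[0,0,0.2,0,1]]'
python3 go.py 0.092 near
```

```text
time: 8.25
ee_pos: [0.4739, -0.0514, 0.0923]
eef_rot: [0.2, 0.98, 0.005, 0.005]
ft_force: [-15.5, 1.1, 33.1]
width: 0.0005
near [ 0.33 -0.13  0.02]
t 8.25 pos [ 0.4739 -0.0514  0.0923] F [-15.5   1.1  33.1] w 0.0004790003373012133 zax [ 0.011  0.008 -1.   ] yax [0.392 0.92  0.012]
```

```bash
python3 -m jog '[[0,0,-0.8,0,1],[0,0,-1.5,0,1],[0,0,-1,0,1],[-1.4,-1.1,0,0,1],[-2,-1.5,0,0,1],[-2,-1.5,0,0,1],[-1.5,-1.2,0,0,1],[-0.7,-0.6,0,0,1],[0,0,0,0,1],[0,0,0,0,1]]'
python3 go.py 0.10 right
```

```text
time: 9.25
ee_pos: [0.5228, -0.1373, 0.1284]
eef_rot: [0.199, 0.98, 0.006, 0.006]
ft_force: [-0.6, 0.0, 0.4]
width: 0.0005
right [ 0.29 -0.03  2.84]
t 9.25 pos [ 0.5228 -0.1373  0.1284] F [-0.6  0.   0.4] w 0.00047976109712660894 zax [ 0.015  0.01  -1.   ] yax [0.389 0.921 0.015]
```

```bash
python3 -m jog '[[0.3,0,0.9,0,1],[0,0,0.8,0,1],[0,0,0.5,0,1],[0,0,0.3,0,1],[0,0,0.2,0,1],[0,0,0.2,0,1],[0,0,0.2,0,1],[0,0,0.2,0,1],[0,0,0.2,0,1],[0,0,0.1,0,1]]'
python3 go.py 0.092 right
```

```text
time: 10.25
ee_pos: [0.5199, -0.1325, 0.0926]
eef_rot: [0.197, 0.98, 0.008, 0.006]
ft_force: [-8.5, 2.0, 15.7]
width: 0.0003
right [-0.2  -0.31  0.06]
t 10.25 pos [ 0.5199 -0.1325  0.0926] F [-8.5  2.  15.7] w 0.00028683210529942466 zax [ 0.015  0.014 -1.   ] yax [0.387 0.922 0.018]
```

All four pads have reached about 70 mm. I'll retract and move aside for a check.

```bash
python3 -m jog '[[0,0,0.1,0,1],[0,0,-1,0,1],[0,0,-2,0,1],[0,0,-3,0,1],[0,0,-4,0,1],[2,3,-2,0,1],[3,4,0,0,1],[3,4,0,0,1],[3,4,0,0,1],[0,0,0,0,1]]'
python3 -m jog '[[2,3,0,0,1],[2,4,0,0,1],[2,4,0,0,1],[2,4,0,0,1],[2,4,0,0,1],[2,4,0,0,1],[1,2,0,0,1],[0,0,0,0,1],[0,0,0,0,1],[0,0,0,0,1]]'
python3 go.py 0.1 left
python3 - <<'E'
from h import *
a=cv2.imread("pics/top0.png");o=[]
b=r.camera("top")["pixels"][:,:,::-1]
for im in(a,b): o.append(cv2.resize(im[155:315,315:485],None,fx=2.3,fy=2.3,interpolation=cv2.INTER_CUBIC))
s=r.camera("scene")["pixels"][:,:,::-1];q=[cv2.resize(im[215:335,330:462],None,fx=2.9,fy=2.4,interpolation=cv2.INTER_CUBIC)[:200*2] for im in(cv2.imread("pics/scene0.png"),s)]
t=np.hstack(o);u=np.hstack(q);u=cv2.resize(u,(t.shape[1],230));cv2.imwrite("pics/end.png",np.vstack([t,u]))
cv2.imwrite("pics/top_end.png",b);cv2.imwrite("pics/scene_end.png",s)
E
```

```text
time: 11.25
ee_pos: [0.4745, 0.0501, 0.2236]
eef_rot: [0.201, 0.98, 0.009, 0.009]
ft_force: [0.7, -0.8, -0.4]
width: 0.0005
time: 12.25
ee_pos: [0.4541, 0.34, 0.2313]
eef_rot: [0.203, 0.979, 0.011, 0.012]
ft_force: [-0.5, -0.0, 0.4]
width: 0.0001
left [-19.4  -26.11  12.82]
t 12.25 pos [0.4541 0.34   0.2313] F [-0.5 -0.   0.4] w 6.0340061518615324e-05 zax [ 0.028  0.017 -0.999] yax [0.396 0.918 0.026]
```

View pics/end.png

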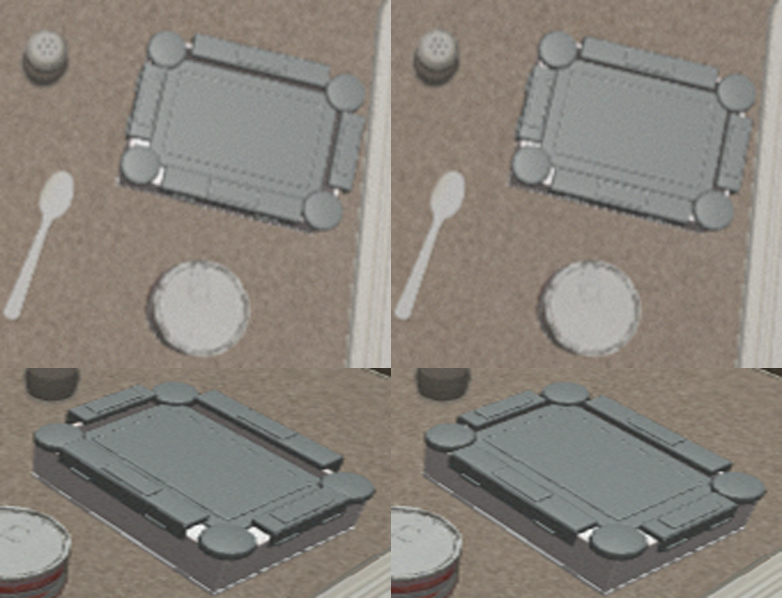

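Before is on the left and after on the right. All four sections now sit lower, level with the corner caps and with the gaps narrowed. The box, shaker, tin and spoon sit in the same places as before, and the arm is clear.

```bash
python3 -c "
from bench import r
print(r.close_job())"
```

```text
the job is handed in; nothing more can be done
None
```

I pressed all four rim sections of the grey box (left, far, near, right) down from above with the jaws shut, then retracted and handed the job in at about 12 s. No verdict is reported.

**Sections:** On each press the fingertips ended about 70.3–70.6 mm above the worktop, against a fully-down height of 70 mm. The before/after top and scene views show all four sections lowered.

**Forces:** The highest vertical force I read at the end of a press was about 33 N, with up to 15 N sideways. I only read the force at the end of each move, so any brief peak in between was not seen.

**Surroundings:** By eye, the box, shaker, tin and teaspoon look unmoved in the before/after views. I did not measure their shift numerically. The gripper ended about 0.23 m above the worktop, clear of everything.

**Slight errors:** The tool drifted 3–5 mm sideways on some presses and ended tilted by about 0.03 rad. No check failed.

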